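# Lock the specimen turntable with its pin

### The arm

A 6-joint arm with a two-finger parallel gripper is mounted at the origin on the work surface. World frame = base frame: x ahead of the robot, y to its left, z up, the work surface at z = 0. Lengths are in m, angles in rad, forces in N, time in s.
With the tool pointing down it reaches from about 0.35 to 0.775 m from the base axis. Payload 7.3 kg.
Tool frame: the origin (TCP) lies midway between the tips of the shut fingers; the grasp point (between the pads) lies robot.grasp_offset behind it (robot.grasp_offset is the distance from the TCP to the grasp point, in m); z points along the fingers, x is the direction in which the jaws open and shut, and the axes are right-handed (so a half turn about z gives the same grasp; the last joint's range is limited). The gripper opens to 92 mm and grips with 3 to 60 N. Pads are 19 mm wide; open, the fingers measure 130 mm over their backs; the gripper's body (75 mm by 190 mm) begins 47 mm behind the grasp point.
Start: joints at [-1.473, 0.342, 1.524, -0, 1.275, -0.146], TCP at [0.127, -0.509, 0.227] pointing down, gripper open.
Joint ranges: [-2.53, 2.53], [-0.77, 2.02], [0.04, 2.7], [-1, 4.14], [0.28, 2.66], [-3.11, 3.11]. Speed limits (rad/s): [2.57, 2.57, 3.14, 3.14, 3.14, 3.14].

### API

Orientations are given as [roll, pitch, yaw] about the fixed x, y, z axes, in that order (R = Rz(yaw) Ry(pitch) Rx(roll)).
In Python, from cell import robot gives the robot as it stands. The module is installed in compiled form; this text tells all that it offers.
- The arm moves only by the tool move_arm, never from a script. Its argument "increments" is a list of rows, each a list of 7 numbers: the finger opening in mm, from 0 to 91.8, then the shift along the tool's x, y, z in mm, then the turn, a rotation vector about the tool's x, y, z in rad. A call has 1 to 12 rows; each row shifts and turns the pose as measured when the row begins, along the tool's axes as they then stand; what a row does not reach is not made up. A row lasts 1/8 s, in which the tool goes at most 62.5 mm and 10.7 degrees, less where a joint would pass 70% of its speed; a pose out of reach is approached as far as the arm can. A call is refused whole if a number of a shift passes 62.5 or a number of a turn 0.188, either way. A call with a gripper value outside its range is refused whole. The fingers move at their own pace and stop on an object; "newtons" is the grip in N (left out, the last holds). Time passes only in rows, so rows that do not move let the fingers close. It gives the time, the measured TCP pose, the force and the opening at its end, in the units of the state.
- robot.observe(): the state, without advancing time (a new reading comes with each control period).
- robot.read_camera(name): name is "side" or "top" or "wrist"; returns a dict with "img" (420x560x3 uint8, red, green, blue), "fx", "fy", "cx", "cy" (pixels), "T" (4x4, takes a point from camera to world coordinates). Camera axes: x right, y down, z forward; pixel columns grow to the right and rows downward; lengths in m; the calibration is good to about 2 mm. A picture is of the moment at which its call begins. There is no depth.
- robot.hand_in(): hands the job in, once; it reports no verdict.
Trained networks look in the newest picture that a camera, given by its name, has taken for a name from the list of things; names that differ only in an ending like _2 or _b are one class to them, and where a whole thing is asked for, a point or a joint stands for the part that bears it (a point fixed in the world has none). Each returns a list of dicts, best first, with "conf" (0 to 1); they miss things now and then, are a little off and sometimes report something else, mostly with a low value. They report only what shows in the picture. A call takes as long as a camera call. They do not tell look-alikes from the thing itself.
- robot.look_for(thing, camera): "rect" ([left, top, width, height] in pixels, round what is visible of it).
The state is a dict: "time": time; "qpos": joint angles; "qvel": joint speeds; "joint_efforts": joint torques, N m; "tool_pos": TCP position; "tool_rot": TCP orientation; "contact_force": force on the tool from outside, world axes, zero at the start; "torque": the same for the moment, N m; "opening": finger opening in m.
Only numpy, scipy, OpenCV 4.12 (cv2) and the standard library are available. Lean on these libraries where they do the work, as an engineer would, in place of code of your own. Each camera call takes 0.05 s, during which the arm holds its last target.

### The job

Turn the white specimen turntable (it has a post to push it by) until the drilled lug on its rim stands squarely in front of the guide block, its hole in line with the lock pin. Then push the pin in from its knob end, through the guide and on through the lug, until its collar is fully home against the guide block. Leave the other things on the bench where they are.

Things in the scene. Friction and masses are not known exactly. Their poses are not given: they have to be found in the camera images.
- stand: Fixed grey round foot of the turntable, 250 mm across, 14 mm thick. Origin: on the turntable's axis at bench height, z up; its +y axis runs from there along the pin's line towards guide block and knob. Beyond the guide block a rest 36 mm wide, top 46 mm above the bench, carries collar and knob (y = 187 to 277 mm).
- guide_mouth (a point): Centre of the inner mouth of the fixed aluminium guide block, on the pin's line, 62 mm above the bench and 125 mm from the turntable's axis. The block runs from there to y = 185 mm of the stand, is 48 mm wide and 77 mm high, with a channel 19 mm wide, open on top but for two dark straps, in which the pin slides level.
- turntable (a joint): Angle of the white turntable (230 mm across, top 34 mm above the bench) in rad, counter-clockwise from above. At 0 or 2 pi the lug's hole is in line with the pin and the push post on the opposite side (stand -y). Turns endlessly both ways, drag about 0.22 N m, stays where left. At its centre is a fixed brown rock specimen 60 mm across, up to 61 mm above the bench.
- lug_hole (a point): Centre of the hole in the upright steel lug on the turntable's rim, 100 mm from the axis, 62 mm above the bench. The lug is a plate 44 mm wide, 16 mm thick (radially), its top 90 mm above the bench; the hole runs radially through it, 19 mm in diameter. The pin's tapered nose finds its way in if the hole is within about 4 mm of its line.
- post_top (a point): Centre of the top of the steel push post that stands on the turntable, 20 mm in diameter, 48 mm tall (its top 82 mm above the bench), 75 mm from the turntable's axis, diametrically opposite the lug.
- lock_pin: Loose steel pin, 156 mm long, 0.25 kg, level in the guide, drawn back 50 to 70 mm. Shaft 16 mm thick, nose tapered to 8 mm over 16 mm; collar 30 mm wide, 8 mm thick; black knob 30 mm wide, 28 mm long. Origin: on the axis at the collar's guide-side face; y axis towards the knob (may roll). Home: that face meets the guide block, y = 185 mm of the stand. Slides with 1 or 2 N.
- pin_nose (a point): Tip of the lock pin's nose, on its axis, 120 mm from the collar face.
- knob_end (a point): Centre of the flat outer end of the black knob, on the pin's axis, 36 mm from the collar face: the place to push.
- jar: Bystander: amber jar with a white cap, 68 mm across, 85 mm tall; origin under its centre. Leave alone.
- slide_box: Bystander: grey slide box 100 x 170 x 34 mm; origin under its centre. Leave alone.
- eyepiece: Bystander: black microscope eyepiece standing on end, 46 mm across, 60 mm tall; origin under its centre. Leave alone.
There are look-alikes about, which are no part of the job. Several things have the shape of the lock_pin; the one meant has the colours described above.

How it is judged:
By the outcome, as a careful person would: the job done as asked, in the order asked, and still so for the second after the job is handed in, with the robot touching nothing.
It also fails if it takes over 53 s, if anything falls off the work surface, if the arm or the gripper's body presses on something with over 40 N, if the wrist force passes 120 N, or if a joint passes its speed limit or range.

## Working session

There is one attempt and no reset: what is moved stays moved. The work goes in short steps, Python scripts to look and compute and a tool call to move; the robot and the scene stay as the last step left them, time stands still between calls to the robot, and variables do not carry over. Pictures are saved under pics/ and viewed, and the job is handed in when it is done.

Besides the shell and the picture viewer there is one more tool, called by a JSON object that holds its "fn" and its "kwargs", one argument or row to a line. move_arm: Moves the arm, as the interface text tells. Its arguments: {"type":"object","properties":{"increments":{"type":"array"},"newtons":{"type":"number"}},"required":["increments"]}

```bash
mkdir -p pics; ls; cat > h.py <<'E'
import numpy as np, cv2
from cell import robot
def snap(cam,name):
    c=robot.read_camera(cam); cv2.imwrite(f'pics/{name}.png',c['img'][:,:,::-1]); 
    np.savez(f'pics/{name}.npz',**{k:np.array(v) for k,v in c.items()})
    return c
def ray(c,u,v):
    T=np.array(c['T']);d=T[:3,:3]@np.array([(u-c['cx'])/c['fx'],(v-c['cy'])/c['fy'],1]);return T[:3,3],d
def atz(c,u,v,z):
    o,d=ray(c,u,v);return o+d*(z-o[2])/d[2]
def proj(c,p):
    T=np.array(c['T']);q=T[:3,:3].T@(np.array(p)-T[:3,3]);return c['fx']*q[0]/q[2]+c['cx'],c['fy']*q[1]/q[2]+c['cy']
def load(name):
    d=np.load(f'pics/{name}.npz');return {k:d[k] for k in d}
E
python3 - <<'E'
from h import *
for cam in ['side','top']:
    c=snap(cam,cam+'0'); print(cam,c['fx'],np.round(c['T'],3).tolist())
    for t in ['stand','guide_mouth','turntable','lug_hole','post_top','lock_pin','pin_nose','knob_end','jar','slide_box','eyepiece']:
        try: print(t,[(np.round(r['rect']).tolist(),round(r['conf'],2)) for r in robot.look_for(t,cam)][:4])
        except Exception as e: print(t,e)
print(robot.observe())
E
```

```text
pics
side 536.0175612511691 [[-0.716, -0.525, 0.46, -0.115], [-0.698, 0.552, -0.456, 0.623], [-0.015, -0.648, -0.762, 1.122], [0.0, 0.0, 0.0, 1.0]]
stand [([247.0, 150.0, 124.0, 105.0], 0.87)]
guide_mouth [([246.0, 148.0, 124.0, 108.0], 0.91), ([330.0, 117.0, 11.0, 22.0], 0.54)]
turntable [([283.0, 150.0, 83.0, 67.0], 0.72), ([248.0, 150.0, 122.0, 109.0], 0.23)]
lug_hole [([288.0, 152.0, 78.0, 67.0], 0.68)]
post_top [([282.0, 146.0, 84.0, 73.0], 0.67)]
lock_pin [([253.0, 197.0, 37.0, 42.0], 0.84), ([174.0, 241.0, 60.0, 18.0], 0.8)]
pin_nose [([174.0, 238.0, 60.0, 24.0], 0.94), ([250.0, 201.0, 42.0, 36.0], 0.82)]
knob_end [([169.0, 241.0, 65.0, 20.0], 0.81), ([253.0, 201.0, 43.0, 39.0], 0.72)]
jar [([364.0, 129.0, 26.0, 36.0], 0.56), ([252.0, 200.0, 40.0, 36.0], 0.37)]
slide_box [([148.0, 337.0, 77.0, 83.0], 0.57)]
eyepiece []
top 538.1806395126151 [[-0.016, -0.987, 0.161, 0.221], [-1.0, 0.016, -0.004, -0.004], [0.001, -0.161, -0.987, 1.73], [0.0, 0.0, 0.0, 1.0]]
stand [([250.0, 174.0, 122.0, 72.0], 0.59)]
guide_mouth [([246.0, 171.0, 130.0, 77.0], 0.68)]
turntable [([304.0, 177.0, 67
[... 420 characters left out ...]
[([386.0, 161.0, 17.0, 12.0], 0.73)]
{'time': 1.2, 'qpos': array([-1.47298617e+00,  3.41972947e-01,  1.52406921e+00,  1.28476167e-05,
        1.27539248e+00, -1.46014120e-01]), 'qvel': array([-0.00016587,  0.00048096, -0.00146687, -0.00119429,  0.00092377,
       -0.00063287]), 'joint_efforts': array([-2.78290056e-03, -4.31143177e+01, -2.44479471e+01,  7.15692295e-02,
        4.85370343e-02, -2.38584789e-05]), 'tool_pos': array([ 0.12676497, -0.50950332,  0.22676533]), 'tool_rot': array([ 3.14158183e+00, -1.58114685e-04, -1.32697579e+00]), 'contact_force': array([-0.79625854, -0.26399099,  0.48406907]), 'torque': array([-0.03221852, -0.00265926, -0.0138823 ]), 'opening': 0.09203105332122502}
```

```bash
python3 - <<'E'
import cv2
a=cv2.imread('pics/top0.png');b=cv2.imread('pics/side0.png')
cv2.imwrite('pics/top0z.png',cv2.resize(a[150:270,220:420],(800,480),interpolation=cv2.INTER_CUBIC))
cv2.imwrite('pics/side0z.png',cv2.resize(b[110:270,160:400],(800,533),interpolation=cv2.INTER_CUBIC))
E
```

```text
(no output)
```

View pics/top0.png

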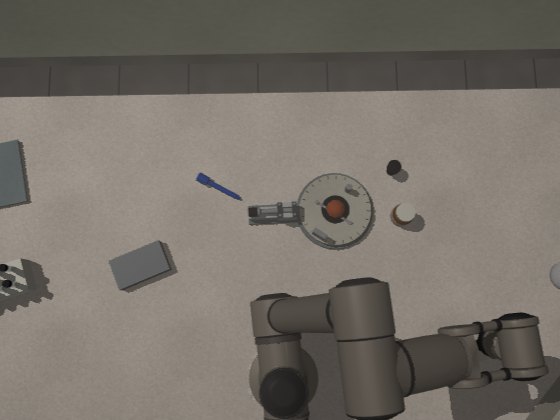

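View pics/top0z.png

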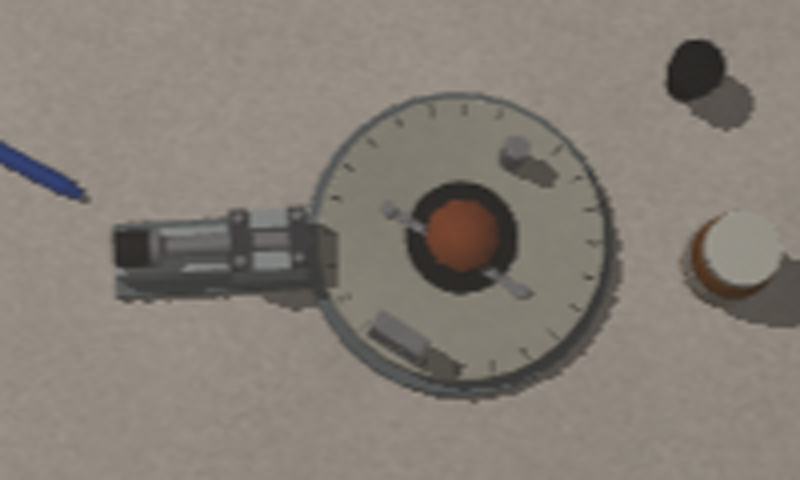

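View pics/side0z.png

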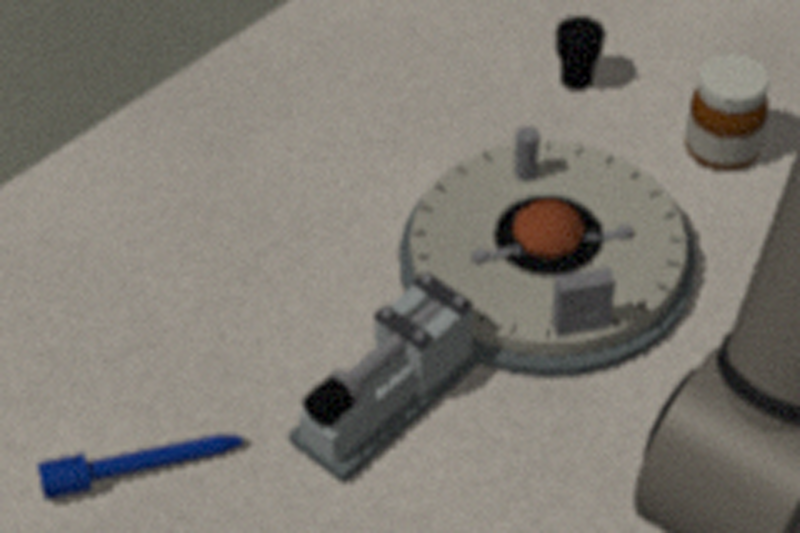

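View pics/side0.png

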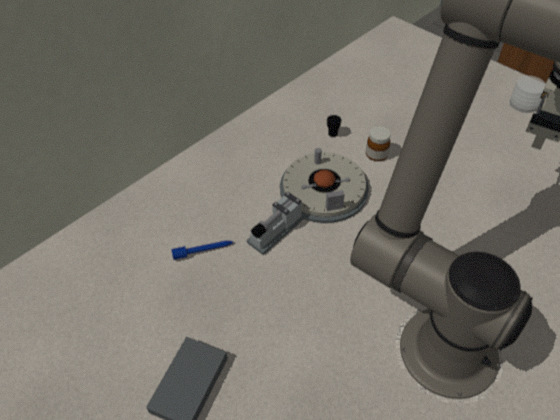

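```bash
python3 - <<'E'
from h import *
c=load('top0')
def z(u,v,h): return atz(c,220+(u-0)/4,150+v/4,h)
ax=z(459,238.5,.034); po=z(516,146,.082); 
lugr=z(398,333,.09)
kn=z(131,247,.077); 
print(ax,po,lugr,kn)
d=po-ax; print(np.hypot(*d[:2]),np.degrees(np.arctan2(d[1],d[0])))
d=lugr-ax; print(np.hypot(*d[:2]),np.degrees(np.arctan2(d[1],d[0])))
# side
s=load('side0')
def zs(u,v,h): return atz(s,160+u*.3,110+v*.3,h)
print('side', zs(549,252,.034), zs(527,133,.082), zs(585,280,.09))
for p in [(115,228),(115,297),(316,300),(240,212),(298,207),(240,262),(297,262)]: print(p, z(*p,.077),z(*p,.0))
E
```

```text
[ 0.51983039 -0.17554598  0.034     ] [ 0.58419147 -0.21764619  0.082     ] [ 0.43701736 -0.12067109  0.09      ] [0.50964541 0.08462842 0.077     ]
0.07690758701837803 -33.18971561618164
0.09934410054899061 146.47011313179715
side [ 0.50830694 -0.15951344  0.034     ] [ 0.58340415 -0.21369481  0.082     ] [ 0.43680292 -0.11638188  0.09      ]
(115, 228) [0.52489572 0.09700432 0.077     ] [0.53904747 0.10169265 0.        ]
(115, 297) [0.47044805 0.09733189 0.077     ] [0.48206363 0.10203547 0.        ]
(316, 300) [ 0.4655784  -0.05865078  0.077     ] [ 0.47696714 -0.06121289  0.        ]
(240, 212) [ 0.53603224 -0.00073007  0.077     ] [ 0.55070274 -0.00059422  0.        ]
(298, 207) [ 0.53928021 -0.04612548  0.077     ] [ 0.554102   -0.04810416  0.        ]
(240, 262) [ 4.96428495e-01 -1.22305211e-04  7.70000000e-02] [5.09254240e-01 4.18488401e-05 0.00000000e+00]
(297, 262) [ 0.49571393 -0.04448961  0.077     ] [ 0.50850639 -0.04639209  0.        ]
```

```bash
cat >> h.py <<'E'
from scipy.spatial.transform import Rotation as Ro
def plan(target,yaw,n,op,start=None):
    """rows from current (p,yaw) to target (tool down)"""
    if start is None:
        s=robot.observe();p=np.array(s['tool_pos']);R=Ro.from_euler('xyz',s['tool_rot'])
    else: p,R=np.array(start[0]),Ro.from_euler('xyz',[np.pi,0,start[1]])
    Rt=Ro.from_euler('xyz',[np.pi,0,yaw]); rv=(R.inv()*Rt).as_rotvec(); tgt=np.array(target)
    rows=[]
    for i in range(n):
        d=R.inv().apply((tgt-p)/(n-i))
        rows.append([op]+[round(float(x)*1000,1) for x in d]+[round(float(x)/n,3) for x in rv])
        p=p+(tgt-p)/(n-i); R=R*Ro.from_rotvec(rv/n)
    for r in rows: print(r)
E
python3 - <<'E'
from h import *
print({k:v for k,v in vars(robot).items() if 'off' in k} if hasattr(robot,'__dict__') else '', robot.grasp_offset)
plan([.46,-.15,.33],np.radians(20),11,50)
E
```

```text
{} 0.0188
[50, -24.4, -37.3, -9.4, 0.0, -0.0, -0.152]
[50, -18.5, -40.6, -9.4, 0.0, -0.0, -0.152]
[50, -12.1, -42.9, -9.4, 0.0, -0.0, -0.152]
[50, -5.4, -44.2, -9.4, 0.0, -0.0, -0.152]
[50, 1.3, -44.5, -9.4, 0.0, -0.0, -0.152]
[50, 8.1, -43.8, -9.4, 0.0, -0.0, -0.152]
[50, 14.6, -42.1, -9.4, 0.0, -0.0, -0.152]
[50, 20.9, -39.4, -9.4, 0.0, -0.0, -0.152]
[50, 26.6, -35.8, -9.4, 0.0, -0.0, -0.152]
[50, 31.7, -31.3, -9.4, 0.0, -0.0, -0.152]
[50, 36.1, -26.1, -9.4, 0.0, -0.0, -0.152]
```

{"fn": "move_arm", "kwargs": {
  "increments": [
    [50,-24,-37,-9,0,0,-0.152],
    [50,-18,-41,-9,0,0,-0.152],
    [50,-12,-43,-9,0,0,-0.152],
    [50,-5,-44,-9,0,0,-0.152],
    [50,1,-44,-9,0,0,-0.152],
    [50,8,-44,-9,0,0,-0.152],
    [50,15,-42,-9,0,0,-0.152],
    [50,21,-39,-9,0,0,-0.152],
    [50,27,-36,-9,0,0,-0.152],
    [50,32,-31,-9,0,0,-0.152],
    [50,36,-26,-9,0,0,-0.152]
  ]
}}

```text
time: 2.58
tool_pos: [0.4617, -0.1359, 0.3291]
tool_rot: [3.139, -0.002, 0.393]
contact_force: [0.1, -1.2, 0.4]
opening: 0.05
```

```bash
python3 - <<'E'
from h import *
c=snap('wrist','w1'); print(np.round(c['T'],3).tolist(),c['fx'])
t=snap('top','top1')
for th in ['turntable','lug_hole','post_top','knob_end','lock_pin']: print(th,[(np.round(r['rect']).tolist(),round(r['conf'],2)) for r in robot.look_for(th,'wrist')][:3])
print(robot.observe())
E
```

```text
[[0.923, 0.372, 0.097, 0.437], [0.385, -0.895, -0.227, -0.075], [0.002, 0.247, -0.969, 0.487], [0.0, 0.0, 0.0, 1.0]] 301.8978327294262
turntable [([241.0, 140.0, 145.0, 122.0], 0.74)]
lug_hole [([237.0, 143.0, 149.0, 119.0], 0.68)]
post_top [([237.0, 140.0, 150.0, 124.0], 0.97)]
knob_end [([422.0, 0.0, 50.0, 33.0], 0.9), ([340.0, 20.0, 61.0, 124.0], 0.58)]
lock_pin [([343.0, 19.0, 62.0, 124.0], 0.84), ([425.0, 0.0, 47.0, 34.0], 0.72)]
{'time': 2.925, 'qpos': array([-4.50755231e-01,  1.95340830e-01,  1.44567041e+00, -5.25172537e-04,
        1.49849588e+00, -8.36677059e-01]), 'qvel': array([-0.00974638, -0.0021354 , -0.00105903,  0.00176204,  0.00196307,
       -0.0010428 ]), 'joint_efforts': array([ 4.84211426e-01, -3.70093632e+01, -2.62927812e+01,  5.01022220e-02,
        7.29978760e-02,  4.10994136e-03]), 'tool_pos': array([ 0.46015448, -0.1380161 ,  0.3283755 ]), 'tool_rot': array([ 3.13969335e+00, -1.00822268e-03,  3.85960176e-01]), 'contact_force': array([ 0.20222136, -0.62108263, -0.70494086]), 'torque': array([-0.03779376, -0.10850622,  0.01254767]), 'opening': 0.05044282761551239}
```

View pics/w1.png

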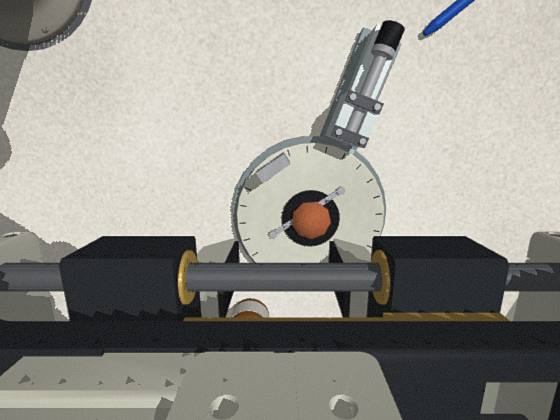

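```bash
cat > ov.py <<'E'
from h import *
def ov(name,ax,ay,phi,th,draw,box,k,out,post=True):
    c=load(name);im=c['img'][:,:,::-1].copy();x0,y0,x1,y1=box
    im=cv2.resize(im[y0:y1,x0:x1],None,fx=k,fy=k,interpolation=cv2.INTER_CUBIC)
    def S(p,a=0): # stand coords (phi=dir of +y), rotated by a
        b=phi-np.pi/2; R=lambda t:np.array([[np.cos(t),-np.sin(t)],[np.sin(t),np.cos(t)]])
        q=R(b)@R(a)@np.array(p[:2]); return np.array([ax+q[0],ay+q[1],p[2]])
    def pl(pts,col,a=0):
        P=[proj(c,S(p,a)) for p in pts]; P=np.array([((u+.5-x0)*k,(v+.5-y0)*k) for u,v in P])
        cv2.polylines(im,[np.round(P*8).astype(np.int32)],False,col,1,cv2.LINE_AA,3)
    circ=lambda r,z,cy=0:[(r*np.cos(t),cy+r*np.sin(t),z) for t in np.linspace(0,2*np.pi,60)]
    pl(circ(.115,.034),(0,0,255)); pl(circ(.125,.014),(0,255,255))
    pl([(-.024,.125,.077),(-.024,.185,.077),(.024,.185,.077),(.024,.125,.077),(-.024,.125,.077)],(0,255,0))
    pl([(-.018,.277,.046),(.018,.277,.046)],(0,255,0)); pl([(0,.125,.07),(0,.3,.07)],(255,0,0))
    pl([(-.022,.108,.09),(.022,.108,.09),(.022,.092,.09),(-.022,.092,.09),(-.022,.108,.09)],(255,0,255),th)
    if post: pl(circ(.01,.082,-.075),(255,0,255),th)
    cv2.imwrite(out,im)
E
python3 - <<'E'
from ov import *
ov('w1',.517,-.174,np.radians(91.6),np.radians(55),0,(220,10,420,270),2.3,'pics/o1.png')
ov('top0',.517,-.174,np.radians(91.6),np.radians(55),0,(240,160,380,260),5.5,'pics/o2.png')
E
```

```text
(no output)
```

View pics/o1.png

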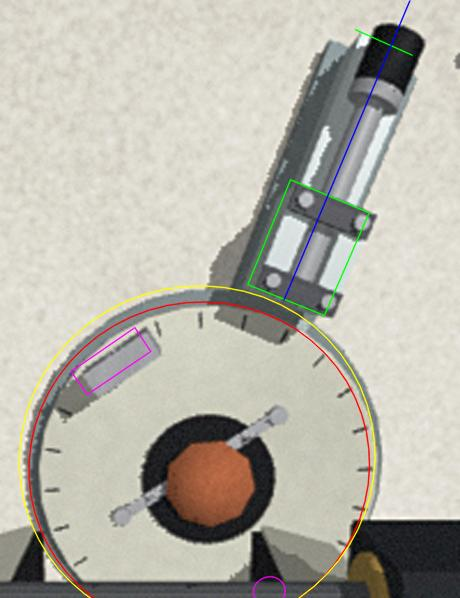

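View pics/o2.png

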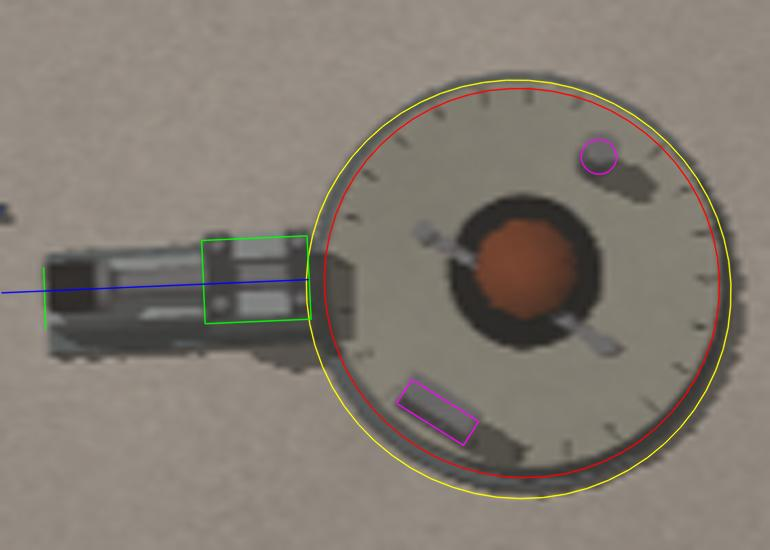

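```bash
python3 - <<'E'
from ov import *
a=(.522,-.172,np.radians(91.6),np.radians(54))
ov('w1',*a,0,(220,10,420,270),2.3,'pics/o1.png')
ov('top0',*a,0,(240,160,380,260),5.5,'pics/o2.png')
ov('side0',*a,0,(240,130,380,260),4.5,'pics/o3.png')
i=[cv2.imread(f'pics/o{k}.png') for k in (1,3)]
i=[cv2.resize(x,(int(x.shape[1]*590/x.shape[0]),590)) for x in i]
cv2.imwrite('pics/o13.png',cv2.resize(np.hstack([i[0],i[1]]),(800,int(590*800/(i[0].shape[1]+i[1].shape[1])))))
E
```

```text
(no output)
```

View pics/o1.png

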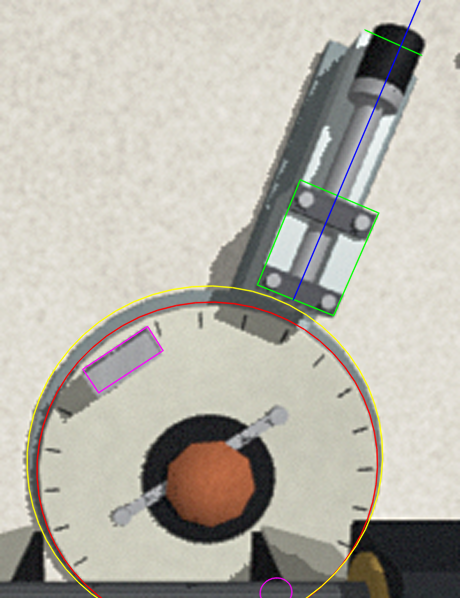

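View pics/o2.png

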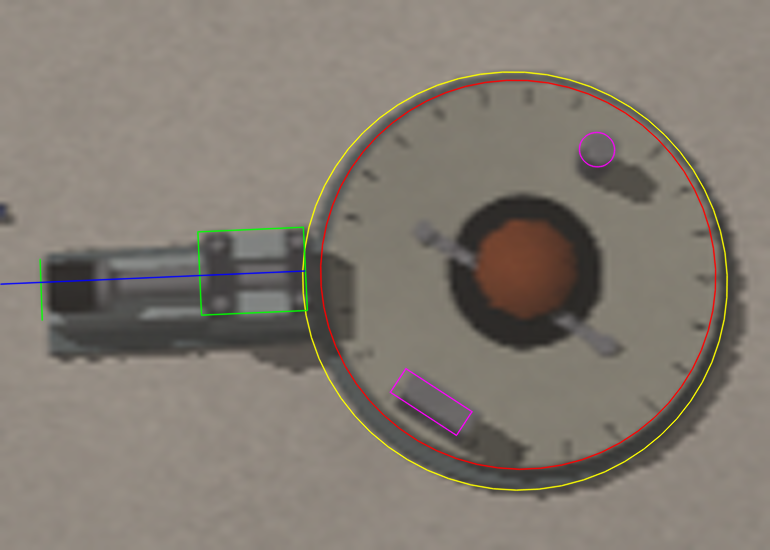

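View pics/o3.png

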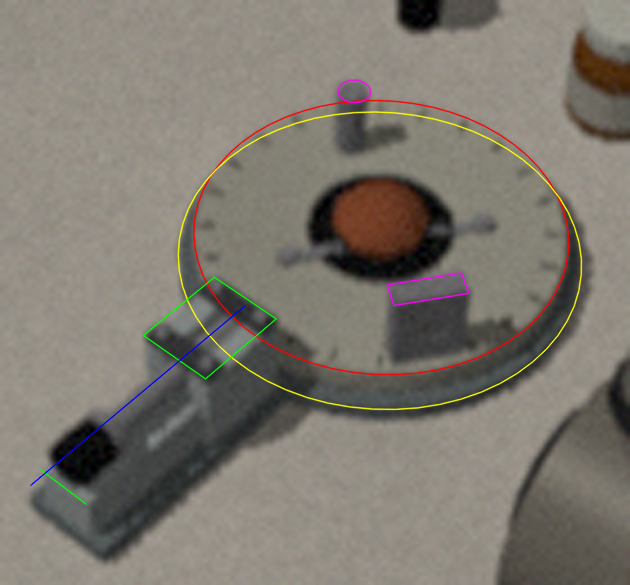

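```bash
python3 - <<'E'
from ov import *
a=(.522,-.1725,np.radians(93.8),np.radians(51.8))
ov('w1',*a,0,(220,10,420,270),2.3,'pics/o4.png')
ov('top0',*a,0,(240,160,380,260),5.5,'pics/o5.png')
plan([.584,-.2145,.14],.97,8,50)
E
```

```text
[50, 10.7, 14.6, 23.6, 0.0, -0.0, -0.073]
[50, 9.6, 15.4, 23.6, 0.0, -0.0, -0.073]
[50, 8.5, 16.1, 23.6, 0.0, -0.0, -0.073]
[50, 7.3, 16.6, 23.6, 0.0, -0.0, -0.073]
[50, 6.1, 17.1, 23.6, 0.0, -0.0, -0.073]
[50, 4.8, 17.5, 23.6, 0.0, -0.0, -0.073]
[50, 3.5, 17.8, 23.6, 0.0, -0.0, -0.073]
[50, 2.2, 18.1, 23.6, 0.0, -0.0, -0.073]
```

View pics/o4.png

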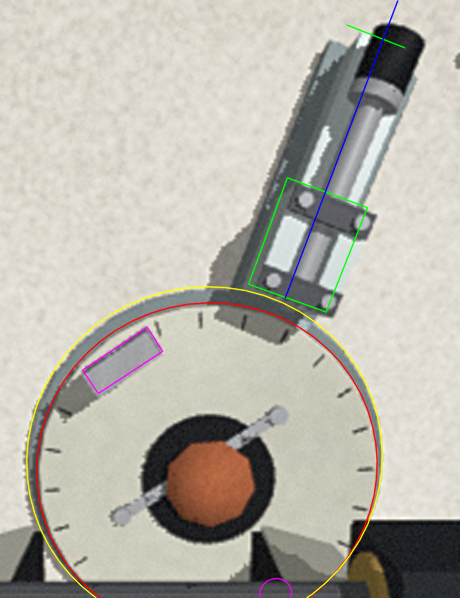

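View pics/o5.png

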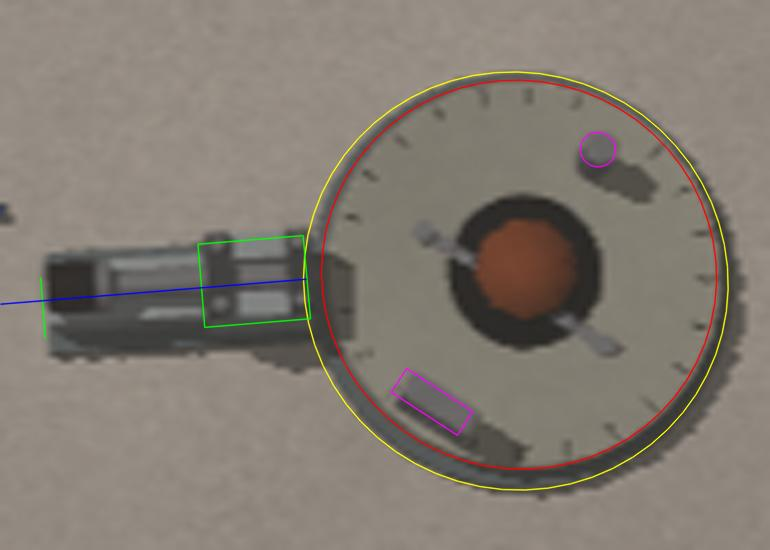

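{"fn": "move_arm", "kwargs": {
  "increments": [
    [50,11,15,24,0,0,-0.073],
    [50,10,15,24,0,0,-0.073],
    [50,8,16,24,0,0,-0.073],
    [50,7,17,24,0,0,-0.073],
    [50,6,17,24,0,0,-0.073],
    [50,5,18,24,0,0,-0.073],
    [50,4,18,23,0,0,-0.073],
    [50,2,18,23,0,0,-0.073]
  ]
}}

```text
time: 3.92
tool_pos: [0.5828, -0.2278, 0.1352]
tool_rot: [3.136, 0.001, 0.967]
contact_force: [0.8, 0.9, -0.1]
opening: 0.0502
```

```bash
python3 - <<'E'
from h import *
c=snap('wrist','w2')
print(robot.observe()['tool_pos'],robot.observe()['tool_rot'],[round(x) for x in proj(c,[.584,-.2145,.082])])
plan([.584,-.2145,.054],.97,4,50)
E
```

```text
[ 0.58271218 -0.22854201  0.13148621] [3.13946527e+00 1.66989879e-03 9.69233555e-01] [298, 219]
[50, 3.1, -1.8, 19.4, 0.001, 0.0, -0.0]
[50, 3.1, -1.8, 19.4, 0.001, 0.0, -0.0]
[50, 3.1, -1.7, 19.4, 0.001, 0.0, -0.0]
[50, 3.1, -1.7, 19.4, 0.001, 0.0, -0.0]
```

View pics/w2.png

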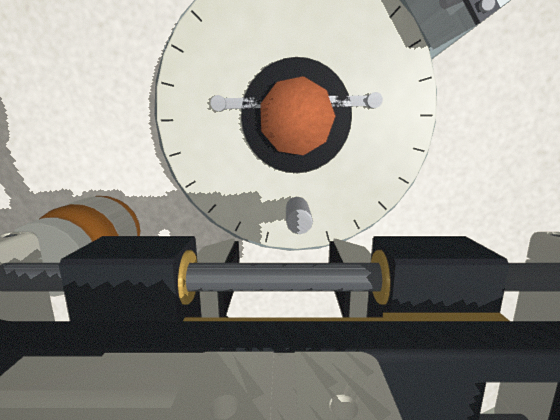

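{"fn": "move_arm", "kwargs": {
  "increments": [
    [50,7,-4,12,0,0,0],
    [50,6,-3,16,0,0,0],
    [50,0,0,18,0,0,0],
    [50,0,0,18,0,0,0],
    [50,0,0,14,0,0,0],
    [50,0,0,0,0,0,0]
  ]
}}

```text
time: 4.72
tool_pos: [0.5816, -0.212, 0.0506]
tool_rot: [3.14, 0.001, 0.961]
contact_force: [-0.8, -0.8, 0.4]
opening: 0.0499
```

```bash
python3 - <<'E'
from h import *
c=snap('wrist','w3')
s=robot.observe();print(s['tool_pos'],s['tool_rot'],s['contact_force'])
E
```

```text
[ 0.58202494 -0.21226877  0.05139163] [3.13910719e+00 1.27024594e-03 9.61274445e-01] [-0.00845925  0.00382894  1.0861544 ]
```

View pics/w3.png

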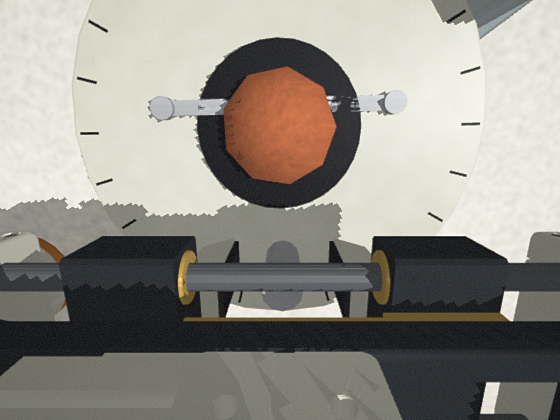

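Post is centred between the fingers (u≈282, pads at 238/332). Close on it and turn along the arc.

{"fn": "move_arm", "kwargs": {
  "increments": [
    [19,0,0,0,0,0,0],
    [15,0,0,0,0,0,0],
    [15,0,0,0,0,0,0],
    [15,0,0,0,0,0,0]
  ],
  "newtons": 20
}}

```text
time: 5.28
tool_pos: [0.583, -0.213, 0.0536]
tool_rot: [3.135, 0.001, 0.961]
contact_force: [-0.1, -1.0, -2.4]
opening: 0.0197
```

```bash
python3 - <<'E'
from h import *
s=robot.observe();print(s['tool_pos'],s['tool_rot'],s['contact_force'],s['opening'])
A=np.array([.522,-.172]);p=s['tool_pos'][:2]-A; print(np.hypot(*p),np.degrees(np.arctan2(p[1],p[0])),np.degrees(s['tool_rot'][2]))
# arc rows: per row dpsi cw
d=np.radians(-4.5); r=np.hypot(*p)
p1=np.array([np.cos(d)*p[0]-np.sin(d)*p[1],np.sin(d)*p[0]+np.cos(d)*p[1]])
R=Ro.from_euler('xyz',s['tool_rot']); print(R.inv().apply([*(p1-p),0])*1000)
E
```

```text
[ 0.58303961 -0.21303382  0.05358227] [3.13514460e+00 1.08441248e-03 9.60996586e-01] [-0.05287478 -1.03646781 -2.39057753] 0.019677224017088525
0.07355003976299343 -33.91093137769328 55.06104849001206
[-5.77380522e+00 -1.23197806e-01  5.46692206e-03]
```

{"fn": "move_arm", "kwargs": {
  "increments": [
    [15,-5.8,-0.2,0,0,0,0.0785],
    [15,-5.8,-0.2,0,0,0,0.0785],
    [15,-5.8,-0.2,0,0,0,0.0785],
    [15,-5.8,-0.2,0,0,0,0.0785],
    [15,-5.8,-0.2,0,0,0,0.0785],
    [15,-5.8,-0.2,0,0,0,0.0785]
  ]
}}

```text
time: 6.02
tool_pos: [0.559, -0.2362, 0.0536]
tool_rot: [3.132, -0.006, 0.478]
contact_force: [1.0, -0.1, -2.0]
opening: 0.0197
```

```bash
cat > st.py <<'E'
from h import *
s=robot.observe();print(np.round(s['tool_pos'],4),np.round(s['tool_rot'],3),np.round(s['contact_force'],1),round(s['opening'],4))
A=np.array([.522,-.172]);p=s['tool_pos'][:2]-A; print(np.hypot(*p),np.degrees(np.arctan2(p[1],p[0])),np.degrees(s['tool_rot'][2]))
E
python3 st.py
```

```text
[ 0.559  -0.2362  0.0536] [ 3.132 -0.006  0.478] [ 1.  -0.1 -2. ] 0.0197
0.07406168261450263 -60.01768052789584 27.380890128181886
```

{"fn": "move_arm", "kwargs": {
  "increments": [
    [15,-6.2,-0.2,0,0,0,0.077],
    [15,-6.2,-0.2,0,0,0,0.077],
    [15,-6.2,-0.2,0,0,0,0.077],
    [15,-6.2,-0.2,0,0,0,0.077],
    [15,-6.2,-0.2,0,0,0,0.077],
    [15,-5,-0.2,0,0,0,0.07],
    [15,0,0,0,0,0,0]
  ]
}}

```text
time: 6.9
tool_pos: [0.5261, -0.2459, 0.0535]
tool_rot: [3.134, -0.014, 0.008]
contact_force: [-2.2, -1.3, 0.6]
opening: 0.0193
```

```bash
python3 st.py; python3 - <<'E'
from h import *
snap('wrist','w4');snap('top','top4');snap('side','side4')
b=cv2.imread('pics/side4.png');cv2.imwrite('pics/side4z.png',cv2.resize(b[130:260,240:400],(800,650)[:2],interpolation=cv2.INTER_CUBIC)[:600])
E
```

```text
[ 0.5261 -0.2459  0.0535] [ 3.134 -0.014  0.008] [-2.2 -1.3  0.6] 0.0193
0.07398231122295576 -86.80070430095603 0.4869264980962647
```

View pics/w4.png

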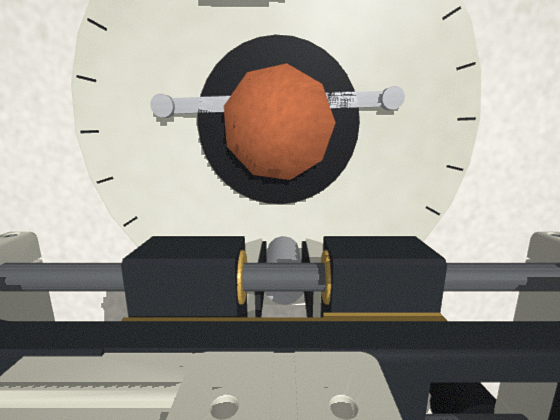

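View pics/side4z.png

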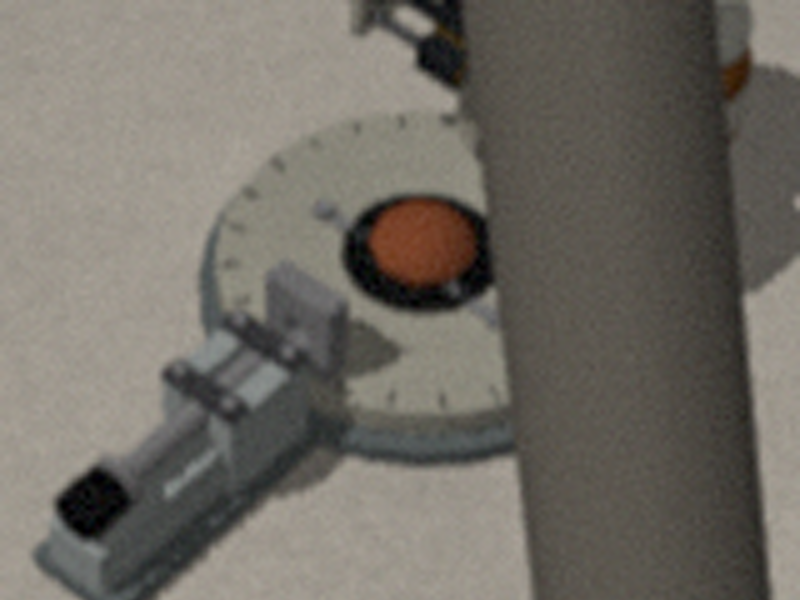

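{"fn": "move_arm", "kwargs": {
  "increments": [
    [40,0,0,0,0,0,0],
    [40,0,0,0,0,0,0],
    [40,0,0,-25,0,0,0],
    [40,0,0,-45,0,0,0],
    [40,0,-20,-55,0,0,0],
    [40,0,-40,-45,0,0,0],
    [40,0,-40,-20,0,0,0],
    [40,0,0,0,0,0,0],
    [40,0,0,0,0,0,0]
  ]
}}

```text
time: 8.18
tool_pos: [0.5252, -0.1417, 0.249]
tool_rot: [3.135, -0.022, 0.012]
contact_force: [0.0, -0.6, -0.0]
opening: 0.0399
```

```bash
python3 st.py; python3 - <<'E'
from ov import *
c=snap('wrist','w5');snap('side','side5');c=snap('top','top5')
a=(.522,-.172,np.radians(91.8),np.radians(0))
ov('w5',*a,0,(200,0,400,270),2.2,'pics/o5.png')
cv2.imwrite('pics/w5z.png',cv2.resize(cv2.imread('pics/w5.png')[0:200,200:400],None,fx=3,fy=3,interpolation=cv2.INTER_CUBIC))
b=cv2.imread('pics/side5.png');cv2.imwrite('pics/side5z.png',cv2.resize(b[150:250,240:380],None,fx=5.5,fy=5.5,interpolation=cv2.INTER_CUBIC))
E
```

```text
[ 0.5252 -0.1417  0.249 ] [ 3.135 -0.022  0.012] [ 0.  -0.6 -0. ] 0.0399
0.030493365184222535 84.05807339379139 0.6753473188150424
```

View pics/o5.png

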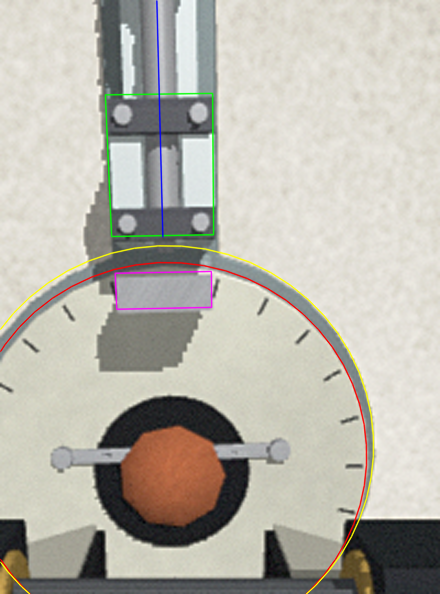

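View pics/w5z.png

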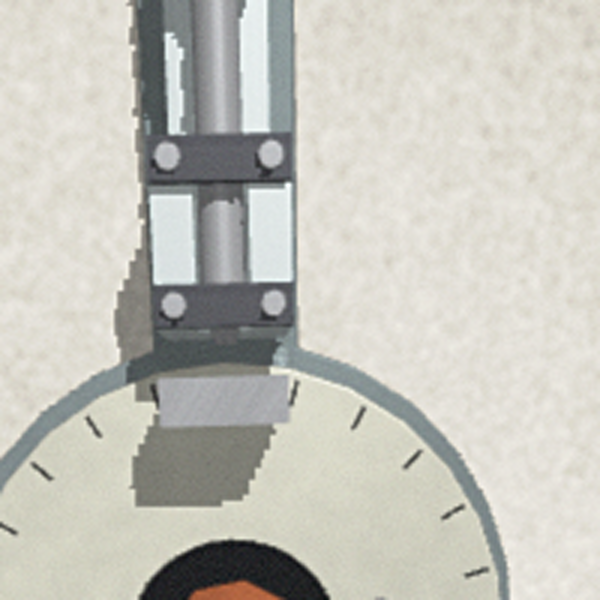

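View pics/side5z.png

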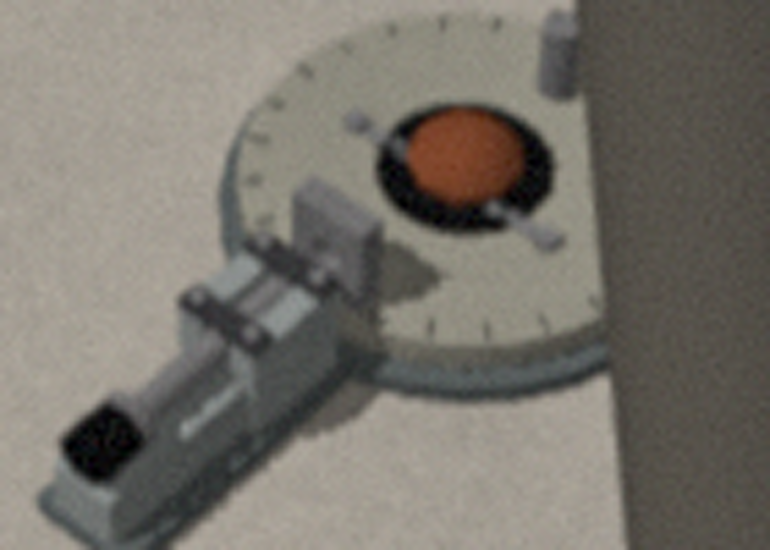

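```bash
python3 - <<'E'
from h import *
c=load('top0'); print('blue nose',atz(c,241,200,.008)); print('knob end edge', [atz(c,220+u/4,150+247/4,.065) for u in (112,116)])
w=load('w1')
for u,v in [(375,22),(400,32),(425,42)]: print(atz(w,220+u/2.3,10+v/2.3,.07))
plan([.515,.16,.15],.026,7,0)
E
```

```text
blue nose [0.56116978 0.12631732 0.008     ]
knob end edge [array([0.51198022, 0.10018057, 0.065     ]), array([0.51192969, 0.09704137, 0.065     ])]
[0.49760833 0.09972901 0.07      ]
[0.5121586  0.10065444 0.07      ]
[0.52680365 0.1015859  0.07      ]
[0, -1.3, -43.3, 13.8, 0.001, -0.003, -0.002]
[0, -1.1, -43.3, 13.8, 0.001, -0.003, -0.002]
[0, -1.0, -43.2, 13.9, 0.001, -0.003, -0.002]
[0, -0.8, -43.2, 13.9, 0.001, -0.003, -0.002]
[0, -0.7, -43.2, 13.9, 0.001, -0.003, -0.002]
[0, -0.6, -43.2, 14.0, 0.001, -0.003, -0.002]
[0, -0.4, -43.2, 14.0, 0.001, -0.003, -0.002]
```

{"fn": "move_arm", "kwargs": {
  "increments": [
    [0,-1,-43,12,0.001,-0.003,-0.002],
    [0,-1,-43,12,0.001,-0.003,-0.002],
    [0,-1,-43,12,0.001,-0.003,-0.002],
    [0,-1,-43,12,0.001,-0.003,-0.002],
    [0,-1,-43,12,0.001,-0.003,-0.002],
    [0,-1,-43,12,0.001,-0.003,-0.002],
    [0,-1,-35,12,0.001,-0.003,-0.002],
    [0,0,0,0,0,0,0]
  ]
}}

```text
time: 9.32
tool_pos: [0.5151, 0.1512, 0.1528]
tool_rot: [-3.141, 0.012, 0.012]
contact_force: [0.4, -0.5, -0.1]
opening: 0.0002
```

```bash
python3 st.py; python3 - <<'E'
from h import *
c=snap('wrist','w6');snap('side','side6')
plan([.513,.145,.054],.026,6,0)
E
```

```text
[0.5151 0.1512 0.1528] [-3.141  0.012  0.012] [ 0.4 -0.5 -0.1] 0.0002
0.32327461381922934 91.22338542238829 0.6695973745863351
[0, -0.3, 0.7, 16.7, -0.0, 0.002, -0.003]
[0, -0.4, 0.7, 16.7, -0.0, 0.002, -0.003]
[0, -0.4, 0.7, 16.7, -0.0, 0.002, -0.003]
[0, -0.4, 0.7, 16.7, -0.0, 0.002, -0.003]
[0, -0.4, 0.7, 16.7, -0.0, 0.002, -0.003]
[0, -0.5, 0.7, 16.7, -0.0, 0.002, -0.003]
```

View pics/w6.png

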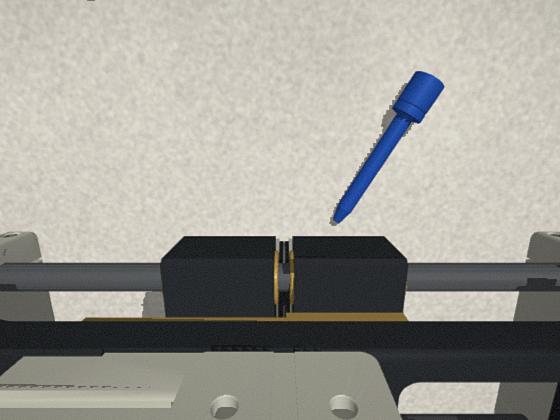

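View pics/side6.png

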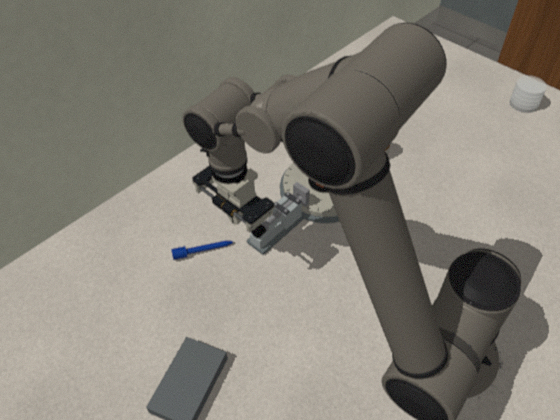

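{"fn": "move_arm", "kwargs": {
  "increments": [
    [0,-0.5,0,17,0,0.002,-0.003],
    [0,-0.5,0,17,0,0.002,-0.003],
    [0,-0.5,0,17,0,0.002,-0.003],
    [0,-0.5,0,16,0,0.002,-0.003],
    [0,0,0,14,0,0.002,-0.003],
    [0,0,0,8,0,0,0],
    [0,0,5,3,0,0,0]
  ]
}}

```text
time: 10.3
tool_pos: [0.518, 0.1351, 0.0611]
tool_rot: [3.14, -0.006, 0.014]
contact_force: [-0.4, -0.5, -0.2]
opening: 0.0007
```

```bash
python3 st.py; python3 - <<'E'
from h import *
c=snap('side','side7')
b=cv2.imread('pics/side7.png');cv2.imwrite('pics/side7z.png',cv2.resize(b[150:270,200:360],None,fx=5,fy=5,interpolation=cv2.INTER_CUBIC))
E
```

```text
[0.518  0.1351 0.0611] [ 3.14  -0.006  0.014] [-0.4 -0.5 -0.2] 0.0007
0.30708460740320176 90.75264150671308 0.78660499794685
```

View pics/side7z.png

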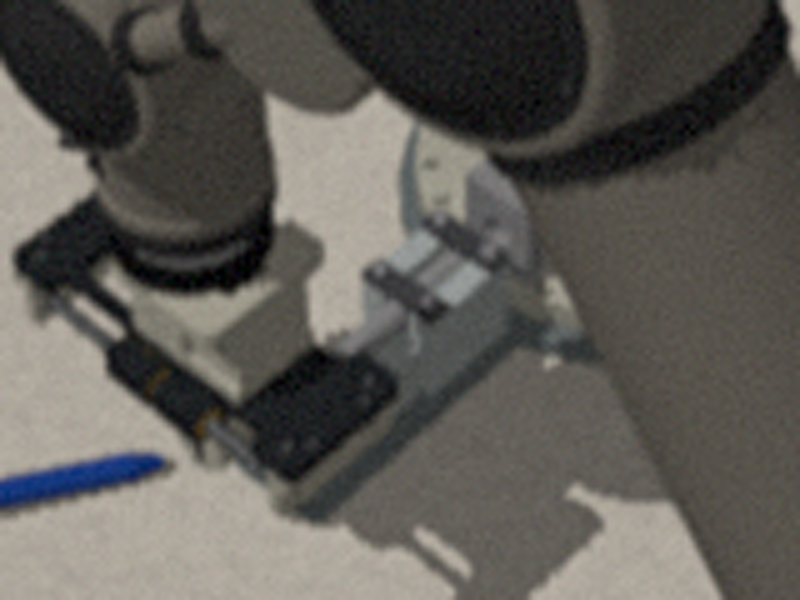

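{"fn": "move_arm", "kwargs": {
  "increments": [
    [0,-4,3,4,0,0,-0.005],
    [0,-1,5,2,0,0,-0.005],
    [0,0,5,0,0,0,0],
    [0,0,5,0,0,0,0]
  ]
}}

```text
time: 10.85
tool_pos: [0.5136, 0.1152, 0.0557]
tool_rot: [3.14, -0.007, 0.025]
contact_force: [0.6, -0.2, 0.2]
opening: 0.0006
```

{"fn": "move_arm", "kwargs": {
  "increments": [
    [0,0,5,0,0,0,0],
    [0,0,5,0,0,0,0],
    [0,0,5,0,0,0,0]
  ]
}}

```text
time: 11.22
tool_pos: [0.5143, 0.0994, 0.056]
tool_rot: [3.141, -0.008, 0.024]
contact_force: [-0.7, 0.7, 0.1]
opening: 0.0006
```

{"fn": "move_arm", "kwargs": {
  "increments": [
    [0,0,5,0,0,0,0],
    [0,0,5,0,0,0,0],
    [0,0,5,0,0,0,0]
  ]
}}

```text
time: 11.6
tool_pos: [0.5147, 0.0835, 0.0561]
tool_rot: [3.141, -0.008, 0.024]
contact_force: [-0.4, 1.2, 0.4]
opening: 0.001
```

```bash
python3 - <<'E'
from h import *
c=snap('side','side8')
b=cv2.imread('pics/side8.png');cv2.imwrite('pics/side8z.png',cv2.resize(b[150:270,200:360],None,fx=5,fy=5,interpolation=cv2.INTER_CUBIC))
E
```

```text
(no output)
```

View pics/side8z.png

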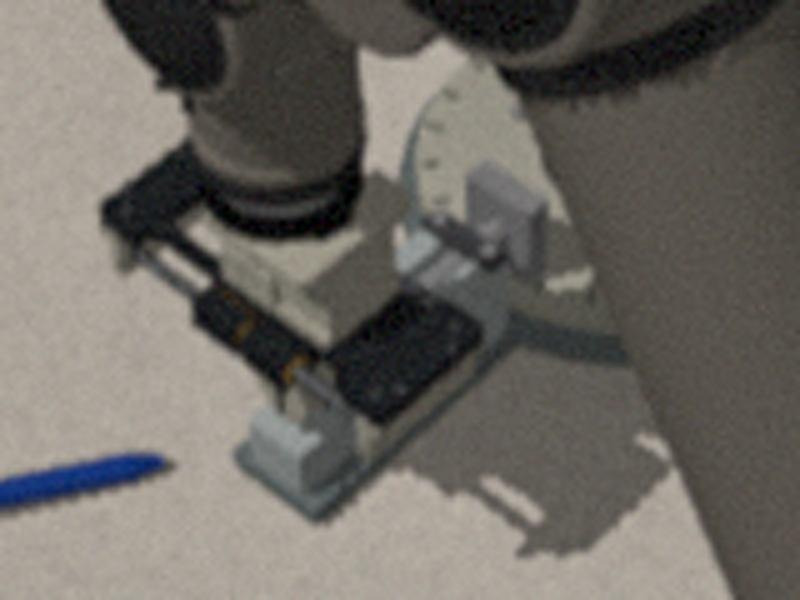

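{"fn": "move_arm", "kwargs": {
  "increments": [
    [0,0,5,0,0,0,0],
    [0,0,5,0,0,0,0],
    [0,0,4,0,0,0,0]
  ]
}}

```text
time: 12.02
tool_pos: [0.5152, 0.0682, 0.0562]
tool_rot: [3.141, -0.008, 0.024]
contact_force: [0.1, 2.1, 0.5]
opening: 0.0005
```

{"fn": "move_arm", "kwargs": {
  "increments": [
    [0,0,4,0,0,0,0],
    [0,0,3,0,0,0,0]
  ]
}}

```text
time: 12.28
tool_pos: [0.5154, 0.0607, 0.0562]
tool_rot: [3.141, -0.008, 0.024]
contact_force: [0.1, 1.4, -0.5]
opening: 0.0008
```

{"fn": "move_arm", "kwargs": {
  "increments": [
    [0,0,3,0,0,0,0],
    [0,0,2,0,0,0,0]
  ]
}}

```text
time: 12.52
tool_pos: [0.5152, 0.0573, 0.0562]
tool_rot: [-3.139, -0.008, 0.023]
contact_force: [-1.4, 18.8, 1.4]
opening: 0.0007
```

{"fn": "move_arm", "kwargs": {
  "increments": [
    [0,0,2,0,0,0,0],
    [0,0,2,0,0,0,0]
  ]
}}

```text
time: 12.78
tool_pos: [0.5152, 0.0575, 0.0563]
tool_rot: [-3.132, -0.009, 0.022]
contact_force: [-0.7, 12.3, 0.1]
opening: 0.0003
```

{"fn": "move_arm", "kwargs": {
  "increments": [
    [0,0,3,0,0,0,0],
    [0,0,-10,0,0,0,0],
    [0,0,-25,0,0,0,0],
    [0,0,-40,-5,0,0,0],
    [0,0,-10,-45,0,0,0],
    [0,0,20,-60,0,0,0],
    [0,0,55,-60,0,0,0],
    [0,0,60,-20,0,0,0],
    [0,0,50,0,0,0,0],
    [0,0,0,0,0,0,0]
  ]
}}

```text
time: 14.02
tool_pos: [0.516, -0.0343, 0.2372]
tool_rot: [-3.136, -0.009, 0.025]
contact_force: [0.3, 0.2, -0.4]
opening: 0.0001
```

```bash
python3 st.py; python3 - <<'E'
from ov import *
snap('wrist','w9');snap('side','side9');snap('top','top9')
a=(.522,-.172,np.radians(91.5),0)
ov('w9',*a,0,(180,0,380,270),2.2,'pics/o9.png')
b=cv2.imread('pics/side9.png');cv2.imwrite('pics/side9z.png',cv2.resize(b[150:260,220:370],None,fx=5,fy=5,interpolation=cv2.INTER_CUBIC))
E
```

```text
[ 0.516  -0.0343  0.2372] [-3.136 -0.009  0.025] [ 0.3  0.2 -0.4] 0.0001
0.13778962972408776 92.50519328449178 1.4404061448059238
```

View pics/w9.png

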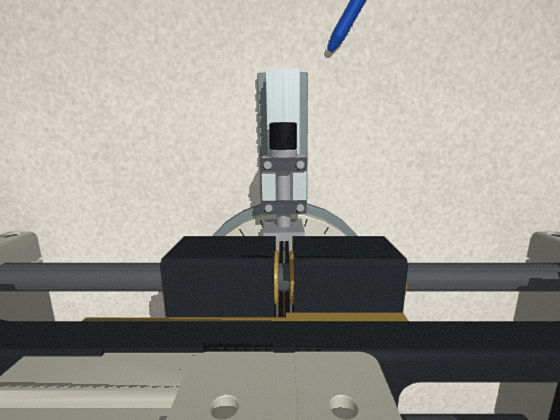

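View pics/side9z.png

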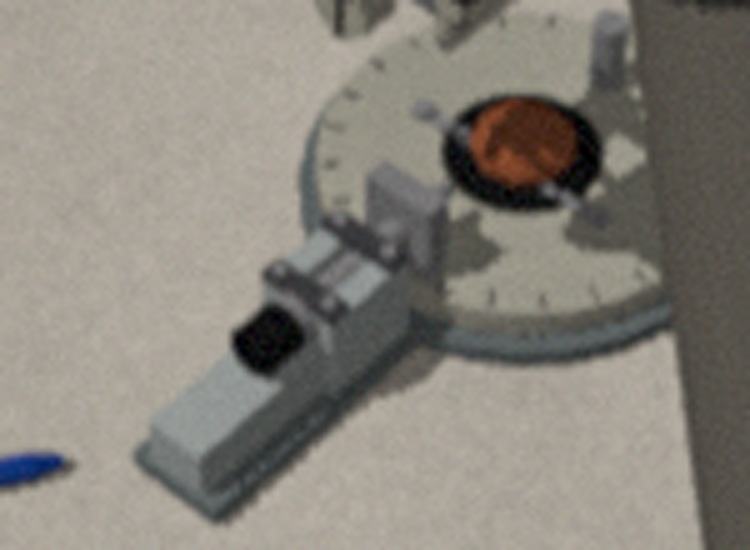

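```bash
python3 - <<'E'
from h import *
b=cv2.imread('pics/w9.png');cv2.imwrite('pics/w9z.png',cv2.resize(b[60:240,220:350],None,fx=3.3,fy=3.3,interpolation=cv2.INTER_CUBIC))
w=load('w9')
for n,v,z in [('knob end',123,.075),('collar back',148.5,.075),('block face',157,.077)]: print(n,atz(w,284,v,z))
E
```

```text
knob end [0.51677431 0.04564088 0.075     ]
collar back [0.51745802 0.02016685 0.075     ]
block face [0.51766833 0.01156898 0.077     ]
```

View pics/w9z.png

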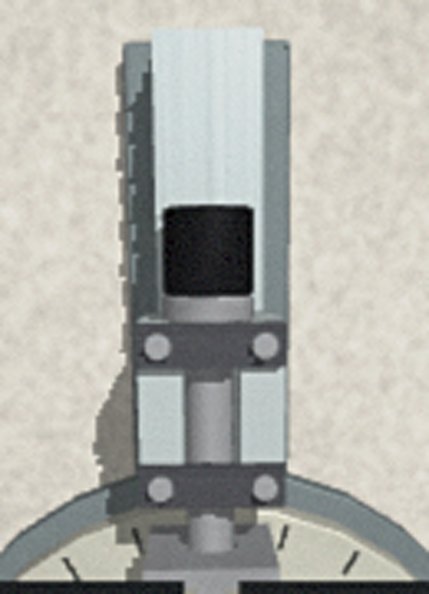

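```bash
python3 - <<'E'
from h import *
a=load('top0')['img'].astype(int);b=load('top9')['img'].astype(int)
for n,(x,y,w,h) in dict(jar=(388,198,30,26),eye=(383,158,22,20),box=(105,236,70,56),blue=(194,172,50,30)).items():
    print(n,np.abs(a-b)[y:y+h,x:x+w].mean())
print(robot.hand_in())
E
```

```text
jar 6.691452991452992
eye 5.20530303030303
box 6.444642857142857
blue 7.0408888888888885
the job is handed in; nothing more can be done
None
```

The turntable is aligned and the lock pin is home. I handed the job in at about 14 s of the 53 s allowed.

- **Turntable:** I gripped the push post, turned the table about 54° clockwise and let go. In the wrist picture the lug stood within about 0.5 mm of the pin's line.
- **Pin:** I pushed the knob end with the shut fingers. It slid at 1–2 N, passed through the lug without catching, and stopped hard at about 19 N. A further push did not move it.
- **Last pictures:** The collar sits against the guide block, with about 7 mm of its 8 mm thickness showing beside the strap that covers the rest. The nose shows past the lug. The knob end measured 0.046 m in world y against about 0.049 m expected for home, which is within a few millimetres of camera calibration error.
- **Forces:** The highest reading I saw was about 19 N, and the arm ended clear of everything.
- **Bystanders:** The top-camera pictures before and after differ by only 5–7 grey levels around the jar, eyepiece, slide box and blue look-alike pin. I took that as noise and did not measure their positions separately.

No check failed.

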